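# Shut the tray drawer and slide the flat lid out over the tray's edge

### The arm

A 7-joint arm with a two-finger parallel gripper is mounted at the origin on the work surface. World frame = base frame: x ahead of the robot, y to its left, z up, the work surface at z = 0. Lengths are in m, angles in rad, forces in N, time in s.
With the tool pointing down it reaches from about 0.425 to 0.925 m from the base axis. Payload 6.8 kg.
Tool frame: the origin (TCP) lies on the mounting face of the last link; the fingertips stand 173 mm ahead of it and the grasp point (between the pads) lies 155 mm ahead of it (grip_point_offset is the distance from the TCP to the grasp point, in m); x points along the fingers, z is the direction in which the jaws open and shut, and the axes are right-handed (so a half turn about x gives the same grasp; the last joint's range is limited). The gripper opens to 85 mm and grips with 20 to 120 N. Pads are 22 mm wide; open, the fingers measure 114 mm over their backs; the gripper's body (76 mm by 85 mm) begins 54 mm behind the grasp point. The pads swing forward as they close: fully open they stand 13 mm farther back than shut.
Start: joints at [1.013, 0.477, 0.022, 1.555, -0.011, 1.109, -0.083], TCP at [0.293, -0.608, 0.405] pointing down, gripper open.
Joint ranges: [-2.96, 2.96], [-0.34, 2.1], [-1.41, 1.46], [0.24, 2.44], [-1.37, 4.51], [0.17, 1.92], [-2.96, 2.96]. Speed limits (rad/s): [2.39, 2.39, 3.14, 3.14, 3.14, 3.14, 3.14].

### API

Orientations are given as a rotation vector (axis times angle).
In Python, from bench import * gives the robot as it stands. The module is installed in compiled form; this text tells all that it offers.
- The arm moves only by the tool servo_tool, never from a script. Its argument "motion" is a list of rows, each a list of 5 numbers: the shift along the tool's x, y, z in m, then the turn about the tool's x in degrees, then the gripper command: -1 is fully open, 1 is shut, values between are in proportion. In form: [[dx, dy, dz, turn, fingers], ...]. A call has 1 to 8 rows; each row is the pose to reach, as a shift and turn from the pose measured when the call began, along the tool's axes at that moment; what a row does not reach only later rows make up. A row lasts 1/10 s, in which the tool goes at most 50 mm and 8.59 degrees, less where a joint would pass 70% of its speed; a pose out of reach is approached as far as the arm can. A call with a gripper value outside its range is refused whole. The fingers move at their own pace and stop on an object; "force" is the grip in N (left out, the last holds). Time passes only in rows, so rows that repeat a pose let the fingers close. It gives the time, the measured TCP pose, the force and the opening at its end, in the units of the state.
- get_obs(): the state, without advancing time (a new reading comes with each control period).
- grab_frame(name): name is "scene" or "top"; returns the picture (480x640x3 uint8, red, green, blue); there is no depth.
- camera_params(name): a dict with "mtx" (3x3 intrinsics, pixels), "world_to_cam" (4x4, takes a point from world to camera coordinates). Camera axes: x right, y down, z forward; pixel columns grow to the right and rows downward; lengths in m; the calibration is good to about 2 mm. A picture is of the moment at which its call begins. camera_params takes no time and is no camera call.
- hand_in(): hands the job in, once; it reports no verdict.
The state is a dict: "clock": time; "joints": joint angles; "qvel": joint speeds; "tau": joint torques, N m; "tcp_pos": TCP position; "orientation": TCP orientation; "contact_force": force on the tool from outside, world axes, zero at the start; "moment": the same for the moment, N m; "grip_width": finger opening in m.
Only numpy, scipy, OpenCV 4.12 (cv2) and the standard library are available. Lean on these libraries where they do the work, as an engineer would, in place of code of your own. Each camera call takes 0.05 s, during which the arm holds its last target. There are 200 camera calls.

### The job

The clear box's flat blue lid lies flat on the beige tray, where nobody can get a finger under it. First push the tray's drawer fully shut so that the space in front is free, then slide the lid, always flat on the tray, over the tray's open front edge until about 30 mm of it (give or take 7 mm) sticks out, with the lid's long side parallel to the tray's edge. Only push with the fingers: do not lift or tip the lid, and leave the scoop, canister and bowl where they are.

Things in the scene. Friction and masses are not known exactly. Their poses are not given: they have to be found in the camera images.
- tray_edge (a point): Beige resin tray, fixed to the plank, 220 mm deep (x) by 340 mm wide (y), its flat top surface 72 mm above the plank. This point is the middle of the top surface's open front edge, at the surface. Its x axis points level from the front edge towards the tray's back, y along the edge to the left (seen from the robot), z up. Sides and back have an 8 mm thick rim standing 10 mm above the surface (inner faces at y = +-162 mm and x = 212 mm from here); the front has no rim.
- drawer (a joint): Sliding drawer under the tray's top: metres it stands open, 0 fully shut (end stop), travel 0.10. Starts part open. It slides with about 1 N of friction plus light damping and stays where it is left.
- drawer_front (a point): Middle of the outer face of the dark brown drawer front, a flat plate 316 mm wide (y) and 48 mm high (z from 8 to 56 mm above the plank; this point is 32 mm above it). Axes as tray_edge; the drawer shuts towards +x of these axes. Fully shut, the face stands 3 mm ahead of the tray's edge. A pale metal strip on it is only decoration.
- lid_center (a point): Centre (half-way up) of the loose flat blue plastic lid, 90 mm along its x by 120 mm along its y and 7 mm thick, about 100 g, lying flat on the tray's surface. x points from its front edge to its back edge, away from the tray's front; it may start turned up to 0.25 rad on the tray. The clear acrylic box it belongs to (90 by 120 mm, 118 mm high with its chrome spring clip) stands fixed on the plank 10 mm or more behind the tray.
- lid_front (a point): Middle of the lid's long front edge, half-way up, 45 mm from lid_center along the lid's -x. Overhang is how far this point lies ahead of (along -x of) tray_edge.
- scoop: Bystander: yellow plastic scoop, 155 mm long, 46 mm wide, 30 mm high, lying along x on the right side of the tray's surface. Origin at the middle of its underside, x towards its cup.
- canister: Bystander: empty lidded aluminium canister standing on the plank beside the tray, 94 mm across, 136 mm high with its black knob. Origin at the centre of its underside.
- bowl: Bystander: white ceramic cat food bowl on the plank on the other side of the tray, 124 mm across, 45 mm high. Origin at the centre of its underside.
Not all that is in view belongs to the job. There is more than one size of the part that bears lid_center; the job needs the largest.

How it is judged:
On the way, in this order (a step that is already met when the one before it is completed fails the run):
1. the drawer is pushed fully shut (value of joint drawer below 0.006 m), for 0.2 s.
2. the lid lies flat and square with about 30 mm over the front edge (x of lid_front in the frame of tray_edge between -0.038 and -0.022 m and angle between the x axis of lid_center and the x axis of tray_edge, either way round below 0.15 rad and z of lid_center in the frame of tray_edge between 0 and 0.007 m and angle between lid_center's own z axis and vertical below 0.06 rad), for 0.2 s.
At the end, for the whole second after the job is handed in: The drawer is shut to within 6 mm, and the lid lies flat on the tray's surface with the middle of its front edge 22 to 38 mm beyond the tray's front edge, turned less than 0.15 rad from the tray (all of step 2 and value of joint drawer below 0.006 m); the robot touches nothing.
It fails at once if the lid is lifted off the tray's surface (z of lid_center in the frame of tray_edge above 0.015 m).
It fails at once if the lid is tipped or falls off the tray (angle between lid_center's own z axis and vertical above 0.2 rad or z of lid_center in the frame of tray_edge below -0.012 m).
It fails at once if the scoop, canister or bowl is pushed away or upset (moved over 20 mm or tilted over 0.3 rad) (distance of any of scoop, canister, bowl from where it was at the start of the episode above 0.02 m or angle between any of scoop, canister, bowl's own z axis and vertical above 0.3 rad).
It also fails if it takes over 53 s, if anything falls off the work surface, if the arm or the gripper's body presses on something with over 40 N, if the wrist force passes 120 N, or if a joint passes its speed limit or range.

## Working session

There is one attempt and no reset: what is moved stays moved. The work goes in short steps, Python scripts to look and compute and a tool call to move; the robot and the scene stay as the last step left them, time stands still between calls to the robot, and variables do not carry over. Pictures are saved under pics/ and viewed, about 8 in all and at most 12, crops included, and the job is handed in when it is done.

Besides the shell and the picture viewer there is one more tool, called after "Request:" by a JSON object that holds its "api" and its "payload", one argument or row to a line. servo_tool: Moves the arm, as the interface text tells. Its arguments: {"type":"object","properties":{"motion":{"type":"array","items":{"type":"array","items":{"type":"number"}}},"force":{"type":"number"}},"required":["motion"]}

```bash
mkdir -p pics; python3 - <<'E'
from bench import *
import cv2,numpy as np
np.set_printoptions(precision=4,suppress=True)
for n in("scene","top"):
    f=grab_frame(n);cv2.imwrite(f"pics/{n}0.png",f[:,:,::-1]);p=camera_params(n);print(n,p["mtx"],p["world_to_cam"])
print(get_obs())
E
```

```text
scene [[489.7087   0.     323.0705]
 [  0.     489.7087 241.8065]
 [  0.       0.       1.    ]] [[ 0.6295  0.7768  0.0147 -0.3762]
 [ 0.4744 -0.3694 -0.799  -0.2408]
 [-0.6153  0.51   -0.6011  1.6518]
 [ 0.      0.      0.      1.    ]]
top [[549.7532   0.     311.4748]
 [  0.     549.7532 245.8197]
 [  0.       0.       1.    ]] [[ 0.0142 -0.9999  0.0044 -0.0111]
 [-0.9854 -0.0147 -0.1699  0.5949]
 [ 0.1699 -0.0019 -0.9855  1.1189]
 [ 0.      0.      0.      1.    ]]
{'clock': 0.1, 'joints': array([ 1.0129,  0.4777,  0.0223,  1.5564, -0.0115,  1.1093, -0.0831]), 'qvel': array([ 0.0021, -0.001 ,  0.0008, -0.001 ,  0.0003, -0.0012,  0.0003]), 'tau': array([  0.0053, -59.7764,   1.6143, -28.1952,   0.0129,   0.0051,
         0.    ]), 'tcp_pos': array([ 0.2934, -0.6076,  0.4038]), 'orientation': array([ 0.8726,  1.3905, -0.8713]), 'contact_force': array([-0.0551,  0.5899,  0.1017]), 'moment': array([-0.0407, -0.0135, -0.0051]), 'grip_width': 0.08554302171988382}
```

View pics/scene0.png

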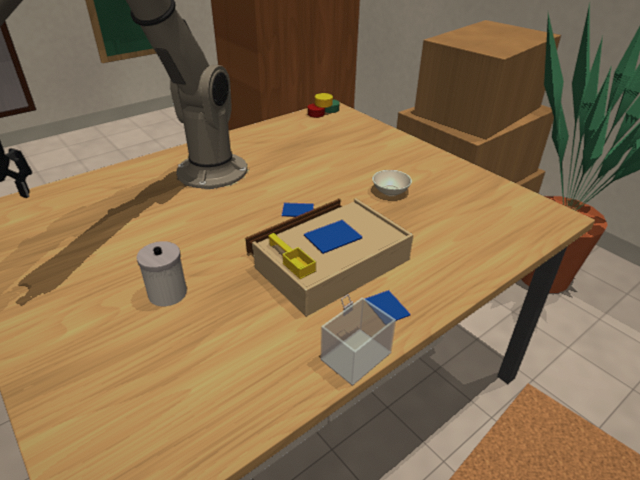

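View pics/top0.png

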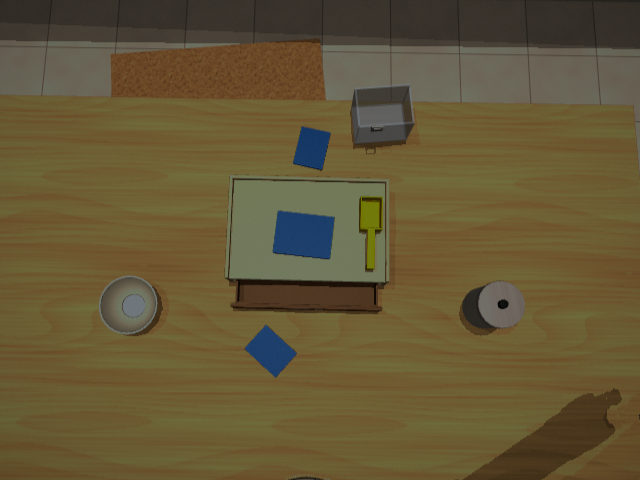

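The scene view shows the tray in mid-table with the drawer open towards the robot. In the top view the tray lid is at about (304,235), the scoop is to its right at (371,230), and the tray's front edge is near row 280. The drawer front is at row ~308, the bowl at (130,305) and the canister at (500,304). The two smaller blue lids lie off the tray.

```bash
cat >h.py <<'E'
from bench import *
import cv2,numpy as np
np.set_printoptions(precision=4,suppress=True)
def cast(name,uv,z):
    p=camera_params(name);T=p["world_to_cam"];R,t=T[:3,:3],T[:3,3];c=-R.T@t
    uv=np.atleast_2d(np.float64(uv));d=np.c_[uv,np.ones(len(uv))]@np.linalg.inv(p["mtx"]).T@R
    return c+d*((z-c[2])/d[:,2])[:,None]
def lid(name,f,near):
    h=cv2.cvtColor(f,cv2.COLOR_RGB2HSV);m=cv2.inRange(h,(100,120,40),(130,255,255))
    cs=[c for c in cv2.findContours(m,0,cv2.CHAIN_APPROX_NONE)[0] if cv2.contourArea(c)>200]
    c=min(cs,key=lambda c:np.hypot(*(c[:,0].mean(0)-near)))
    w=cast(name,c[:,0],.079)[:,:2]
    (cx,cy),(a,b),an=cv2.minAreaRect((w*1000).astype(np.float32))
    bx=cv2.boxPoints(((cx,cy),(a,b),an))/1000
    return np.array([cx,cy])/1000,(a,b),an,bx
E
python3 - <<'E'
from h import *
f=cv2.imread("pics/top0.png")[:,:,::-1].copy()
print(lid("top",f,(304,235)))
f2=cv2.imread("pics/scene0.png")[:,:,::-1].copy()
print(lid("scene",f2,(333,236)))
print("bowl,can rims",cast("top",[(130,305)],.045),cast("top",[(501,304)],.12))
print("scoop",cast("top",[(360,198),(382,198),(371,270)],.1))
print(f[272:316,260].tolist()[::2])
cv2.imwrite("pics/crop.png",cv2.resize(f[165:325,215:405,::-1],None,fx=4,fy=3.75,interpolation=cv2.INTER_CUBIC))
E
```

```text
(array([0.6137, 0.0152]), (118.97018432617188, 88.78749084472656), 84.2282943725586, array([[ 0.5635, -0.0395],
       [ 0.6519, -0.0485],
       [ 0.6638,  0.0699],
       [ 0.5755,  0.0788]], dtype=float32))
(array([0.6173, 0.0133]), (118.61830139160156, 90.78632354736328), 84.14664459228516, array([[ 0.5661, -0.041 ],
       [ 0.6564, -0.0503],
       [ 0.6685,  0.0677],
       [ 0.5782,  0.077 ]], dtype=float32))
bowl,can rims [[0.4644 0.3762 0.045 ]] [[ 0.4725 -0.3768  0.12  ]]
scoop [[ 0.6884 -0.1013  0.1   ]
 [ 0.6891 -0.1469  0.1   ]
 [ 0.5387 -0.1235  0.1   ]]
[[115, 122, 95], [114, 122, 95], [114, 121, 95], [101, 106, 82], [31, 19, 7], [29, 16, 7], [36, 25, 13], [81, 56, 36], [80, 55, 34], [80, 56, 35], [80, 55, 34], [80, 56, 36], [80, 55, 33], [80, 57, 37], [79, 55, 34], [79, 56, 35], [74, 51, 29], [82, 57, 36], [33, 22, 11], [65, 47, 23], [113, 99, 54], [114, 99, 55]]
```

View pics/crop.png

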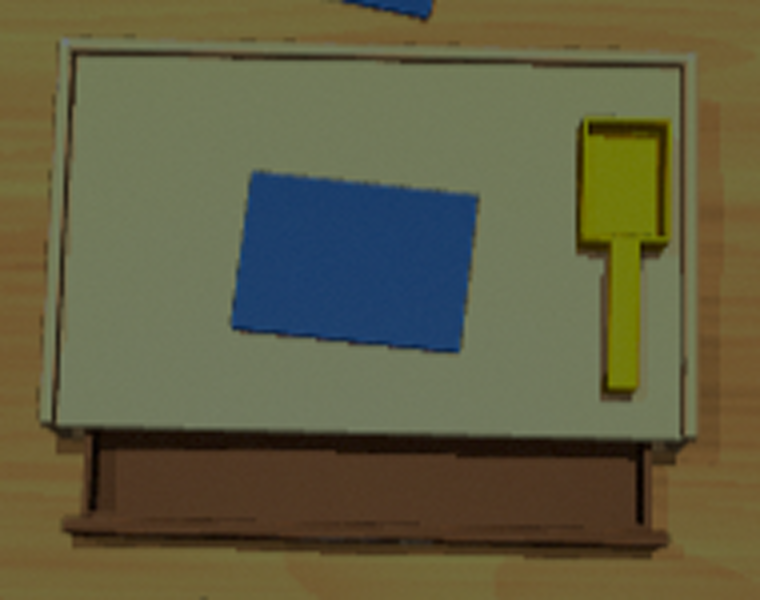

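The crop shows the lid turned slightly on the tray with clear space behind it. The front edge runs from (55,427) to (680,440) in crop pixels, and the scoop is well to the right. Next I'll fit the edge.

```bash
cat >>h.py <<'E'
def edge(f):
    P=[]
    for u in range(240,370,3):
        g=f[:,u].astype(float).sum(1)
        if (f[262:270,u,2]>f[262:270,u,0]+5).any(): continue
        t=.5*(np.median(g[264:272])+60)
        for v in range(270,292):
            if g[v]>=t>g[v+1]: P.append((u,v+(g[v]-t)/(g[v]-g[v+1])+0.0));break
    w=cast("top",P,.072)[:,:2]
    k=np.polyfit(w[:,1],w[:,0],1)
    for _ in range(3):
        r=abs(np.polyval(k,w[:,1])-w[:,0]);w=w[r<max(.0015,np.median(r)*3)];k=np.polyfit(w[:,1],w[:,0],1)
    return k   # x = k0*y+k1
E
python3 - <<'E'
from h import *
from scipy.spatial.transform import Rotation as Ro
f=cv2.imread("pics/top0.png")[:,:,::-1].copy()
k=edge(f);print("edge",k)
def px(a,b):return (215+a/4,165+b/3.75)
print("edge corners",cast("top",[px(55,427),px(680,440)],.072))
print("rim corners top",cast("top",[px(62,40),px(695,55)],.082))
print("drawer front top edge",cast("top",[px(65,530),px(668,545)],.056))
print("scoop",cast("top",[px(582,118),px(670,118),px(577,243),px(636,392)],.1))
o=get_obs();print(Ro.from_rotvec(o["orientation"]).as_matrix())
E
```

```text
edge [0.0102 0.5194]
edge corners [[ 0.5195  0.1675  0.072 ]
 [ 0.5171 -0.1554  0.072 ]]
rim corners top [[ 0.7377  0.1711  0.082 ]
 [ 0.7341 -0.1639  0.082 ]]
drawer front top edge [[ 0.4641  0.1624  0.056 ]
 [ 0.4603 -0.1509  0.056 ]]
scoop [[ 0.6917 -0.1024  0.1   ]
 [ 0.6924 -0.1479  0.1   ]
 [ 0.6213 -0.0997  0.1   ]
 [ 0.5398 -0.1295  0.1   ]]
[[-0.0008  0.9005  0.4348]
 [ 0.0014  0.4348 -0.9005]
 [-1.     -0.0001 -0.0016]]
```

Request:
{"api": "servo_tool", "payload": {
  "motion": [
    [0, 0.015, -0.018, 2, -0.4],
    [0, 0.044, -0.052, 6, -0.4],
    [0, 0.073, -0.086, 10, -0.4],
    [0, 0.102, -0.12, 14, -0.4],
    [0, 0.131, -0.155, 18, -0.4],
    [0, 0.16, -0.19, 22, -0.4],
    [0, 0.185, -0.22, 25, -0.4],
    [0, 0.2, -0.237, 26.4, -0.4]
  ]
}}

```text
clock: 0.9
tcp_pos: [0.371, -0.3039, 0.404]
orientation: [1.217, 1.208, -1.216]
contact_force: [1.0, -0.4, -0.4]
grip_width: 0.0598
```

```bash
cat >>h.py <<'E'
def delta(target,yaw=-.0102):
    """tool-axis shift and turn to TCP target with tool z along -y of tray"""
    from scipy.spatial.transform import Rotation as Ro
    o=get_obs();R=Ro.from_rotvec(o["orientation"]).as_matrix()
    a=np.arctan2(R[1,2],R[0,2]);g=yaw-np.pi/2
    print("tcp",o["tcp_pos"],"F",o["contact_force"],"w",o["grip_width"],"t",o["clock"])
    print("shift",R.T@(np.array(target)-o["tcp_pos"]),"turn",-np.degrees((g-a+np.pi)%(2*np.pi)-np.pi),"down",R[:,0])
E
python3 -c "
from h import *
delta([.44,.004,.405])"
```

```text
tcp [ 0.371  -0.3039  0.404 ] F [ 0.9668 -0.4171 -0.356 ] w 0.05979550249407486 t 0.9
shift [-0.0003  0.0661 -0.3086] turn 0.04986594314468579 down [-0.0012  0.0025 -1.    ]
```

Request:
{"api": "servo_tool", "payload": {
  "motion": [
    [0, 0.01, -0.04, 0, -0.4],
    [0, 0.02, -0.085, 0, -0.4],
    [0, 0.03, -0.13, 0, -0.4],
    [0, 0.04, -0.175, 0, -0.4],
    [0, 0.05, -0.22, 0, -0.4],
    [0, 0.06, -0.265, 0, -0.4],
    [0, 0.065, -0.295, 0, -0.4],
    [0, 0.066, -0.309, 0, -0.4]
  ]
}}

```text
clock: 1.7
tcp_pos: [0.44, 0.0077, 0.4046]
orientation: [1.215, 1.21, -1.212]
contact_force: [-0.3, -0.7, 0.0]
grip_width: 0.0601
```

```bash
python3 -c "
from h import *
delta([.43,.004,.208])"
```

```text
tcp [0.44   0.0077 0.4046] F [-0.2558 -0.6704  0.029 ] w 0.06010955738507204 t 1.7
shift [ 0.1966 -0.0098  0.0044] turn 0.3188020289263828 down [-0.0012  0.0034 -1.    ]
```

Request:
{"api": "servo_tool", "payload": {
  "motion": [
    [0.02, -0.006, 0.004, 0, -0.4],
    [0.05, -0.012, 0.004, 0, -0.4],
    [0.085, -0.012, 0.004, 0, -0.4],
    [0.12, -0.012, 0.004, 0, -0.4],
    [0.155, -0.012, 0.004, 0, -0.4],
    [0.18, -0.012, 0.004, 0, -0.4],
    [0.195, -0.012, 0.004, 0, -0.4],
    [0.197, -0.012, 0.004, 0, -0.4]
  ]
}}

```text
clock: 2.5
tcp_pos: [0.4269, 0.0044, 0.2059]
orientation: [1.212, 1.213, -1.215]
contact_force: [-0.7, -0.1, 0.4]
grip_width: 0.0595
```

```bash
python3 -c "
from h import *
delta([.505,.004,.208])
cv2.imwrite('pics/s1.png',grab_frame('scene')[120:300,160:440,::-1].repeat(2,0).repeat(2,1))"
```

```text
tcp [0.4269 0.0044 0.2059] F [-0.7253 -0.0823  0.3814] w 0.05953033207329733 t 2.5
shift [-0.0025  0.0781  0.0001] turn 0.3344480393271363 down [-0.0052  0.0032 -1.    ]
```

View pics/s1.png

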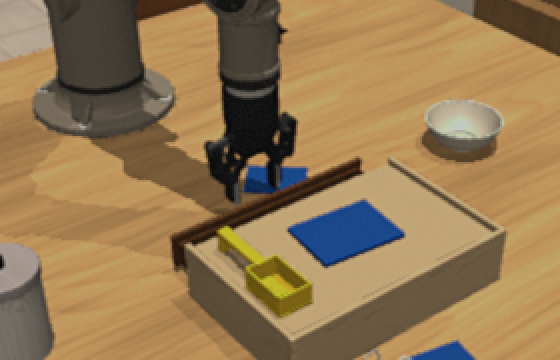

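The crop shows both fingers in front of the drawer plate at about (235,190) and (275,180), with nothing touched. I'll push the drawer now.

Request:
{"api": "servo_tool", "payload": {
  "motion": [
    [0, 0.01, 0, 0, -0.4],
    [0, 0.02, 0, 0, -0.4],
    [0, 0.03, 0, 0, -0.4],
    [0, 0.04, 0, 0, -0.4],
    [0, 0.05, 0, 0, -0.4],
    [0, 0.058, 0, 0, -0.4],
    [0, 0.064, 0, 0, -0.4],
    [0, 0.068, 0, 0, -0.4]
  ]
}}

```text
clock: 3.35
tcp_pos: [0.4959, 0.0041, 0.2064]
orientation: [1.213, 1.212, -1.214]
contact_force: [-1.9, -1.1, 0.6]
grip_width: 0.0597
```

Request:
{"api": "servo_tool", "payload": {
  "motion": [
    [0, 0.003, 0, 0, -0.4],
    [0, 0.005, 0, 0, -0.4],
    [0, 0.007, 0, 0, -0.4],
    [0, 0.009, 0, 0, -0.4],
    [0, 0.009, 0, 0, -0.4]
  ]
}}

```text
clock: 3.85
tcp_pos: [0.505, 0.0041, 0.2064]
orientation: [1.213, 1.212, -1.213]
contact_force: [0.1, -1.3, -0.4]
grip_width: 0.06
```

Request:
{"api": "servo_tool", "payload": {
  "motion": [
    [0, 0.002, 0, 0, -0.4],
    [0, 0.004, 0, 0, -0.4],
    [0, 0.006, 0, 0, -0.4],
    [0, 0.006, 0, 0, -0.4]
  ]
}}

```text
clock: 4.25
tcp_pos: [0.5071, 0.0039, 0.2054]
orientation: [1.207, 1.219, -1.223]
contact_force: [-15.2, -0.3, 12.9]
grip_width: 0.0598
```

End stop reached (15 N). I'll back off and rise.

Request:
{"api": "servo_tool", "payload": {
  "motion": [
    [0, 0.002, 0, 0, -0.4],
    [0, -0.02, 0, 0, -0.4],
    [0, -0.04, 0, 0, -0.4],
    [-0.04, -0.04, 0, 0, -0.4],
    [-0.09, -0.04, 0, 0, -0.4],
    [-0.14, -0.04, 0, 0, -0.4],
    [-0.145, -0.04, 0, 0, -0.4]
  ]
}}

```text
clock: 4.95
tcp_pos: [0.4716, 0.0045, 0.3571]
orientation: [1.213, 1.21, -1.214]
contact_force: [1.1, 1.2, 0.8]
grip_width: 0.0599
```

```bash
python3 -c "
from h import *
f=grab_frame('top');cv2.imwrite('pics/t1.png',f[:,:,::-1])
cv2.imwrite('pics/t1c.png',cv2.resize(f[165:345,200:400,::-1],None,fx=3,fy=3))
for n,p in (('top',(304,235)),('scene',(333,236))): print(lid(n,grab_frame(n),p)[:3])
delta([.69,.011,.35])"
```

```text
(array([0.6147, 0.0151]), (119.04075622558594, 86.70630645751953), 84.2282943725586)
(array([0.6173, 0.0133]), (118.61830139160156, 90.78632354736328), 84.14664459228516)
tcp [0.4693 0.0038 0.3511] F [-0.9335  0.5782 -0.4613] w 0.0596179711040811 t 5.1
shift [-0.0018  0.2207 -0.0084] turn 0.26767141857372895 down [-0.0134  0.0013 -0.9999]
```

View pics/t1c.png

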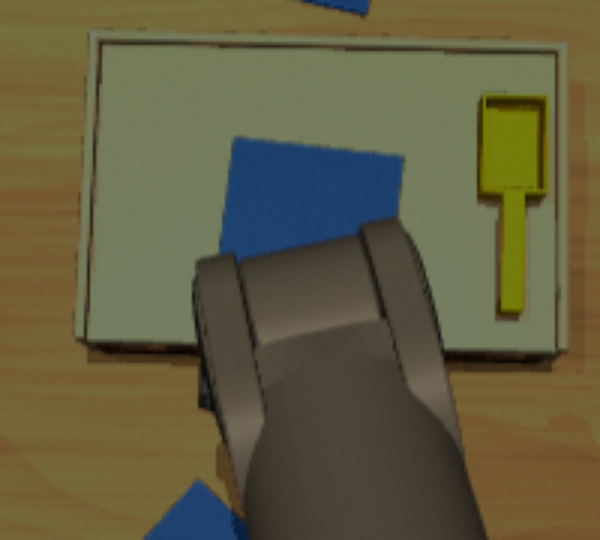

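The drawer is shut flush at the tray front edge, and the lid and scoop have not moved (only the arm covers the front of the lid). Next I go above the space behind the lid.

Request:
{"api": "servo_tool", "payload": {
  "motion": [
    [0, 0.03, -0.009, 0.2, -0.4],
    [0, 0.06, -0.009, 0.2, -0.4],
    [0, 0.1, -0.009, 0.2, -0.4],
    [0, 0.14, -0.009, 0.2, -0.4],
    [0, 0.18, -0.009, 0.2, -0.4],
    [0, 0.21, -0.009, 0.2, -0.4],
    [0, 0.222, -0.009, 0.2, -0.4],
    [0, 0.222, -0.009, 0.2, -0.4]
  ]
}}

```text
clock: 5.9
tcp_pos: [0.692, 0.0117, 0.3446]
orientation: [1.208, 1.219, -1.228]
contact_force: [-1.2, -0.1, -1.0]
grip_width: 0.0597
```

```bash
python3 -c "
from h import *
delta([.692,.0125,.26])"
```

```text
tcp [0.692  0.0117 0.3446] F [-1.206  -0.0963 -1.0128] w 0.05968199310177399 t 5.9
shift [ 0.0846  0.0014 -0.0007] turn 0.07775231647090233 down [-0.0172  0.0013 -0.9999]
```

Request:
{"api": "servo_tool", "payload": {
  "motion": [
    [0.02, 0.003, 0, 0, -0.4],
    [0.045, 0.004, 0, 0, -0.4],
    [0.065, 0.005, 0, 0, -0.4],
    [0.08, 0.005, 0, 0, -0.4],
    [0.084, 0.005, 0, 0, -0.4],
    [0.084, 0.005, 0, 0, -0.4]
  ]
}}

```text
clock: 6.5
tcp_pos: [0.695, 0.0119, 0.2598]
orientation: [1.207, 1.22, -1.229]
contact_force: [-0.1, -0.1, 0.4]
grip_width: 0.0597
```

```bash
python3 -c "
from h import *
cv2.imwrite('pics/s2.png',grab_frame('scene')[170:320,230:430,::-1].repeat(3,0).repeat(3,1))
delta([.695,.0125,.2475])"
```

```text
tcp [0.6955 0.0119 0.2608] F [-0.707   0.9331  0.204 ] w 0.059759743112492776 t 6.55
shift [ 0.0133 -0.0003 -0.0006] turn 0.08433959008263783 down [-0.0171  0.0014 -0.9999]
```

View pics/s2.png

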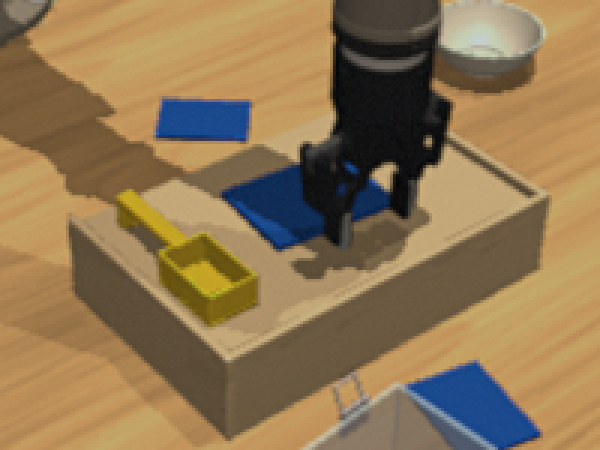

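The fingers hang just behind the lid's back edge (tips at about (340,245) and (405,215)), clear of the lid and rim. I'll feel for the tray surface.

Request:
{"api": "servo_tool", "payload": {
  "motion": [
    [0.004, 0, 0, 0, -0.4],
    [0.007, 0, 0, 0, -0.4],
    [0.009, 0, 0, 0, -0.4],
    [0.011, 0, 0, 0, -0.4],
    [0.012, 0, 0, 0, -0.4],
    [0.012, 0, 0, 0, -0.4]
  ]
}}

```text
clock: 7.15
tcp_pos: [0.6953, 0.0119, 0.2487]
orientation: [1.208, 1.219, -1.228]
contact_force: [-0.6, 0.0, 0.2]
grip_width: 0.06
```

Request:
{"api": "servo_tool", "payload": {
  "motion": [
    [0.001, 0, 0, 0, -0.4],
    [0.002, 0, 0, 0, -0.4],
    [0.003, 0, 0, 0, -0.4],
    [0.003, 0, 0, 0, -0.4]
  ]
}}

```text
clock: 7.55
tcp_pos: [0.6951, 0.0119, 0.2455]
orientation: [1.208, 1.219, -1.228]
contact_force: [0.6, -0.7, 0.6]
grip_width: 0.0596
```

Request:
{"api": "servo_tool", "payload": {
  "motion": [
    [0.001, 0, 0, 0, -0.4],
    [0.002, 0, 0, 0, -0.4],
    [0.003, 0, 0, 0, -0.4],
    [0.003, 0, 0, 0, -0.4]
  ]
}}

```text
clock: 7.95
tcp_pos: [0.695, 0.0119, 0.2422]
orientation: [1.208, 1.219, -1.228]
contact_force: [-0.3, -0.4, -0.3]
grip_width: 0.0598
```

Request:
{"api": "servo_tool", "payload": {
  "motion": [
    [0.001, 0, 0, 0, -0.4],
    [0.002, 0, 0, 0, -0.4],
    [0.002, 0, 0, 0, -0.4]
  ]
}}

```text
clock: 8.25
tcp_pos: [0.695, 0.0119, 0.2406]
orientation: [1.208, 1.219, -1.228]
contact_force: [-0.9, -0.2, 2.8]
grip_width: 0.0596
```

Request:
{"api": "servo_tool", "payload": {
  "motion": [
    [0.001, 0, 0, 0, -0.4],
    [0.001, 0, 0, 0, -0.4]
  ]
}}

```text
clock: 8.45
tcp_pos: [0.695, 0.012, 0.2406]
orientation: [1.208, 1.219, -1.228]
contact_force: [-3.5, -0.6, 7.1]
grip_width: 0.06
```

Surface found at TCP z ≈ 0.2407. I'll raise 3 mm and push.

Request:
{"api": "servo_tool", "payload": {
  "motion": [
    [-0.003, 0, 0, 0, -0.4],
    [-0.003, -0.004, 0, 0, -0.4],
    [-0.003, -0.01, 0, 0, -0.4],
    [-0.003, -0.016, 0, 0, -0.4],
    [-0.003, -0.022, 0, 0, -0.4],
    [-0.0025, -0.028, 0, 0, -0.4],
    [-0.0025, -0.034, 0, 0, -0.4],
    [-0.0025, -0.04, 0, 0, -0.4]
  ]
}}

```text
clock: 9.25
tcp_pos: [0.6545, 0.0123, 0.2438]
orientation: [1.208, 1.219, -1.228]
contact_force: [0.8, -0.2, -0.6]
grip_width: 0.059
```

```bash
python3 -c "
from h import *
f=grab_frame('scene')
cv2.imwrite('pics/s3.png',f[170:320,230:430,::-1].repeat(3,0).repeat(3,1))
delta([.605,.013,.2437])"
```

```text
tcp [0.6537 0.0123 0.2437] F [-0.6917  0.7946  0.6468] w 0.059757223585148296 t 9.3
shift [ 0.0009 -0.0487 -0.0003] turn 0.08021152050089293 down [-0.0188  0.0008 -0.9998]
```

View pics/s3.png

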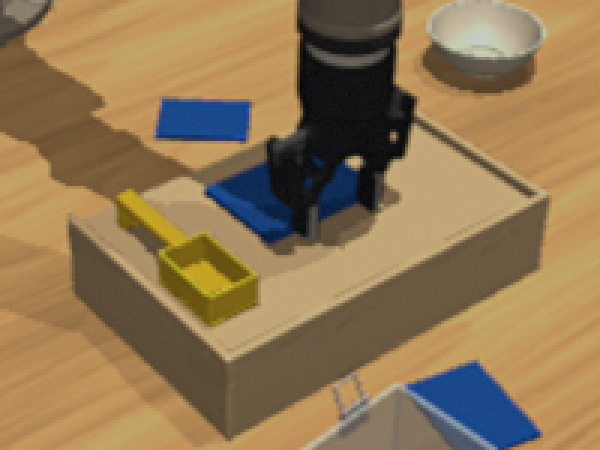

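The lid is flat and sliding ahead of both fingers (tips at about (310,235) and (375,208)). I'll keep pushing to just short of the goal.

Request:
{"api": "servo_tool", "payload": {
  "motion": [
    [0, -0.005, 0, 0, -0.4],
    [0, -0.011, 0, 0, -0.4],
    [0, -0.017, 0, 0, -0.4],
    [0.0005, -0.023, 0, 0, -0.4],
    [0.0005, -0.029, 0, 0, -0.4],
    [0.001, -0.035, 0, 0, -0.4],
    [0.001, -0.041, 0, 0, -0.4],
    [0.001, -0.046, 0, 0, -0.4]
  ]
}}

```text
clock: 10.1
tcp_pos: [0.6073, 0.0127, 0.2437]
orientation: [1.207, 1.219, -1.229]
contact_force: [1.7, 0.3, 1.7]
grip_width: 0.06
```

Request:
{"api": "servo_tool", "payload": {
  "motion": [
    [0, 0.006, 0, 0, -0.4],
    [0, 0.02, 0, 0, -0.4],
    [-0.05, 0.02, 0, 0, -0.4],
    [-0.1, 0.02, 0, 0, -0.4],
    [-0.12, 0.06, 0, 0, -0.4],
    [-0.13, 0.1, 0, 0, -0.4],
    [-0.13, 0.14, 0, 0, -0.4],
    [-0.13, 0.16, 0, 0, -0.4]
  ]
}}

```text
clock: 10.9
tcp_pos: [0.772, 0.0109, 0.3704]
orientation: [1.208, 1.219, -1.229]
contact_force: [-0.3, -0.1, -0.4]
grip_width: 0.0599
```

```bash
python3 -c "
from h import *
f=grab_frame('top');cv2.imwrite('pics/t2.png',f[150:350,200:400,::-1].repeat(3,0).repeat(3,1))
s=grab_frame('scene')
print(lid('top',f,(300,270)));print(lid('scene',s,(315,222)))
delta([.61,.013,.2437])"
```

```text
(array([0.5478, 0.0237]), (87.38121032714844, 96.47930908203125), 0.837643563747406, array([[ 0.5034,  0.0713],
       [ 0.5048, -0.0252],
       [ 0.5922, -0.0239],
       [ 0.5908,  0.0726]], dtype=float32))
(array([0.5089, 0.0094]), (119.34564208984375, 176.55845642089844), 89.80907440185547, array([[ 0.4204, -0.05  ],
       [ 0.5969, -0.0506],
       [ 0.5973,  0.0688],
       [ 0.4208,  0.0694]], dtype=float32))
tcp [0.7715 0.0111 0.369 ] F [-0.3501  0.5008 -0.3831] w 0.059411467337534954 t 11.0
shift [ 0.1284 -0.159  -0.0003] turn 0.059051894619484166 down [-0.0195  0.0011 -0.9998]
```

View pics/t2.png

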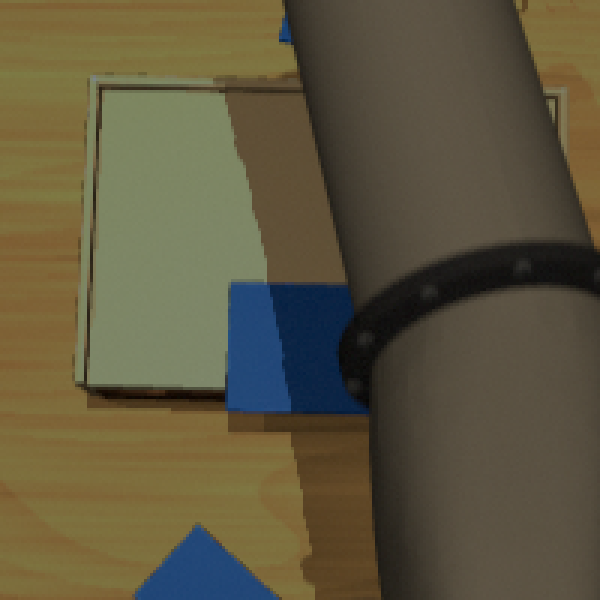

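The lid lies square on the tray, with its front edge about 16 mm over (lid front at about row 411 of this crop, tray edge at row 388). The arm hides its right part. I need about 14 mm more, which puts the TCP at x ≈ 0.593.

Request:
{"api": "servo_tool", "payload": {
  "motion": [
    [0, -0.03, 0, 0, -0.4],
    [0, -0.07, 0, 0, -0.4],
    [0, -0.11, 0, 0, -0.4],
    [0, -0.138, 0, 0, -0.4],
    [0.04, -0.14, 0, 0, -0.4],
    [0.08, -0.14, 0, 0, -0.4],
    [0.105, -0.14, 0, 0, -0.4],
    [0.11, -0.14, 0, 0, -0.4]
  ]
}}

```text
clock: 11.8
tcp_pos: [0.6269, 0.0122, 0.2584]
orientation: [1.203, 1.225, -1.235]
contact_force: [-0.0, -0.9, 0.3]
grip_width: 0.0599
```

```bash
python3 -c "
from h import *
delta([.593,.0135,.2437])"
```

```text
tcp [0.6269 0.0122 0.2584] F [-0.0226 -0.8768  0.3294] w 0.05990352782212947 t 11.8
shift [ 0.0156 -0.0335 -0.001 ] turn 0.07197388994142376 down [-0.0266  0.0004 -0.9996]
```

Request:
{"api": "servo_tool", "payload": {
  "motion": [
    [0.006, 0, 0, 0, -0.4],
    [0.012, 0, 0, 0, -0.4],
    [0.0145, 0, 0, 0, -0.4],
    [0.015, -0.006, 0, 0, -0.4],
    [0.015, -0.012, 0, 0, -0.4],
    [0.0155, -0.018, 0, 0, -0.4],
    [0.0155, -0.022, 0, 0, -0.4],
    [0.0155, -0.022, 0, 0, -0.4]
  ]
}}

```text
clock: 12.6
tcp_pos: [0.604, 0.0124, 0.2439]
orientation: [1.203, 1.225, -1.235]
contact_force: [0.3, 0.9, 0.1]
grip_width: 0.0599
```

```bash
python3 -c "
from h import *
delta([.5945,.0135,.2437])"
```

```text
tcp [0.604  0.0124 0.2439] F [0.3396 0.9315 0.1209] w 0.05985380005585816 t 12.6
shift [ 0.0004 -0.0095 -0.001 ] turn 0.08064383686952546 down [-0.0265  0.0002 -0.9996]
```

Last push, then back off, rise, and move aside so the top camera can see the lid.

Request:
{"api": "servo_tool", "payload": {
  "motion": [
    [0, -0.003, 0, 0, -0.4],
    [0, -0.006, 0, 0, -0.4],
    [0, -0.009, 0, 0, -0.4],
    [0, -0.0095, 0, 0, -0.4],
    [0, -0.0095, 0, 0, -0.4]
  ]
}}

```text
clock: 13.1
tcp_pos: [0.5944, 0.0125, 0.2441]
orientation: [1.203, 1.225, -1.235]
contact_force: [-0.6, 0.1, 0.0]
grip_width: 0.0602
```

Request:
{"api": "servo_tool", "payload": {
  "motion": [
    [0, 0.008, 0, 0, -0.4],
    [0, 0.025, 0, 0, -0.4],
    [-0.04, 0.025, 0, 0, -0.4],
    [-0.09, 0.025, 0, 0, -0.4],
    [-0.14, 0.025, -0.01, 0, -0.4],
    [-0.16, 0.025, -0.06, 0, -0.4],
    [-0.16, 0.025, -0.11, 0, -0.4],
    [-0.16, 0.025, -0.16, 0, -0.4]
  ]
}}

```text
clock: 13.9
tcp_pos: [0.6257, 0.1694, 0.405]
orientation: [1.206, 1.222, -1.234]
contact_force: [0.4, 0.0, -0.8]
grip_width: 0.0599
```

Request:
{"api": "servo_tool", "payload": {
  "motion": [
    [0, 0, -0.04, 0, -0.4],
    [0, 0, -0.08, 0, -0.4],
    [0, 0, -0.12, 0, -0.4],
    [0, 0, -0.16, 0, -0.4],
    [0, 0, -0.18, 0, -0.4],
    [0, 0, -0.18, 0, -0.4],
    [0, 0, -0.18, 0, -0.4]
  ]
}}

```text
clock: 14.6
tcp_pos: [0.6281, 0.3486, 0.4048]
orientation: [1.206, 1.221, -1.235]
contact_force: [-0.5, 0.1, 0.1]
grip_width: 0.0598
```

```bash
python3 -c "
from h import *
f=grab_frame('top');cv2.imwrite('pics/t3.png',f[150:350,200:400,::-1].repeat(3,0).repeat(3,1))
c,s,a,b=lid('top',f,(300,260));print(c,s,a,b);k=edge(cv2.imread('pics/top0.png')[:,:,::-1])
fr=b[np.argsort(b[:,0])[:2]].mean(0);print('overhang',np.polyval(k,fr[1])-fr[0]);print(get_obs()['tcp_pos'],get_obs()['contact_force'])"
```

```text
[0.5343 0.0116] (119.32935333251953, 88.54637145996094) 89.28575897216797 [[ 0.4893 -0.0475]
 [ 0.5778 -0.0486]
 [ 0.5793  0.0707]
 [ 0.4908  0.0718]]
overhang 0.02954030977969424
[0.6285 0.3475 0.4049] [ 0.1173 -0.2785 -1.0392]
```

View pics/t3.png

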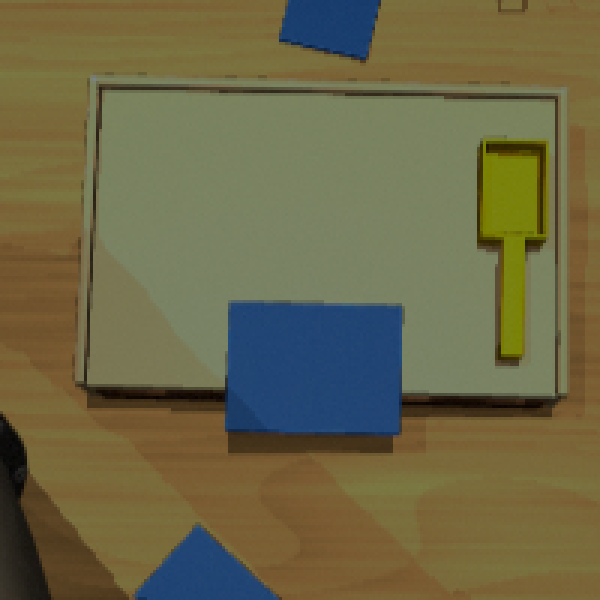

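The lid lies square with about 29.5 mm over the edge (front at row ~432, tray edge at row ~390). The drawer is shut, the scoop has not moved and the arm is clear, so I'll hand in.

```bash
python3 -c "
from bench import *
print(hand_in())"
```

```text
the job is handed in; nothing more can be done
None
```

I shut the drawer, slid the lid out to about 29.5 mm over the front edge, and handed the job in at about 15 s on the clock.

- **Drawer:** I pushed it with both fingers until it hit the end stop at about 15 N. It still looked shut in the last top picture.
- **Lid:** I pushed it along the tray with both fingers held about 3 mm above the surface, in two passes with a look in between. It ended turned about 0.002 rad from the tray's edge and appears flat.
- **Bystanders and arm:** The scoop is where it was in the last picture. The canister and bowl were outside that crop and were not re-measured, but no move came near them. The arm is clear, with contact force at noise level.

**Check that disagreed:** The scene camera read lid positions about 3 mm farther back than the top camera in the early looks. I measured the overhang in the top camera alone, using the tray edge from its first picture. A mid-job scene-camera reading of the lid was unusable because it merged with another blue lid.

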